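# Open the pet-proof food-waste caddy and throw the lemon in

### The arm

A 6-joint arm with a two-finger parallel gripper is mounted at the origin on a cart in front of the work surface, level with it; the furniture and walls round the work are solid. World frame = base frame: x ahead of the robot, y to its left, z up, the work surface at z = 0. Lengths are in m, angles in rad, forces in N, time in s.
With the tool pointing down it reaches from about 0.3 to 0.875 m from the base axis. Payload 6.4 kg.
Tool frame: the origin (TCP) lies between the finger pads; the fingertips stand 11 mm ahead of it and the grasp point (between the pads) lies 8 mm behind it (ctrl.tcp_to_tips is the y of the fingertips in the tool frame, in m); y points along the fingers, x is the direction in which the jaws open and shut, and the axes are right-handed (so a half turn about y gives the same grasp; the last joint's range is limited). The gripper opens to 85 mm and grips with 20 to 120 N. Pads are 22 mm wide; open, the fingers measure 114 mm over their backs; the gripper's body (76 mm by 85 mm) begins 54 mm behind the grasp point. The pads swing forward as they close: fully open they stand 13 mm farther back than shut.
Start: joints at [1.087, 0.181, 1.607, -0, 1.354, -0.206], TCP at [0.158, 0.553, 0.242] pointing down, gripper open.
Joint ranges: [-2.99, 2.99], [-0.89, 2.07], [0.3, 2.58], [-1.14, 4.28], [0, 2.63], [-3.12, 3.12]. Speed limits (rad/s): [2.57, 2.57, 3.01, 3.14, 3.14, 3.14].

### API

Orientations are given as a unit quaternion [w, x, y, z].
In Python, from bench import ctrl gives the robot as it stands.
- The arm moves only by the tool apply_moves, never from a script. Its argument "plan" is text: rows parted by semicolons, each of 7 numbers parted by spaces: the shift along the tool's x, y, z each as a share of 0.05 m, from -1 to 1, then the turn, a rotation vector about the tool's x, y, z each as a share of 0.12 rad, from -1 to 1, then the opening, from 0 (shut) to 1 (fully open). In form: dx dy dz wx wy wz claw; .... A call has exactly 5 rows; each row shifts and turns the commanded pose from where the row before left it, along the tool's axes as they then stand; what a row does not reach is not made up. A row lasts 1/10 s, in which the tool goes at most 50 mm and 8.59 degrees, less where a joint would pass 70% of its speed; a pose out of reach is approached as far as the arm can. A call with a number of a shift or a turn outside -1 to 1 is refused whole. A call with a gripper value outside its range is refused whole. The fingers move at their own pace and stop on an object; the grip force is fixed at half the most. Time passes only in rows, so rows that do not move let the fingers close, or fill a call up. It gives the time, the measured TCP pose, the force and the opening at its end, in the units of the state.
- ctrl.get_obs(): the state, without advancing time (a new reading comes with each control period).
- ctrl.camera(name): name is "scene" or "top" or "wrist"; returns the picture (400x640x3 uint8, red, green, blue); there is no depth.
- ctrl.get_calibration(name): a dict with "intrinsics" (3x3 intrinsics, pixels), "R" (3x3) and "t" (3): a world point X has camera coordinates R X + t. Camera axes: x right, y down, z forward; pixel columns grow to the right and rows downward; lengths in m; the calibration is good to about 2 mm. A picture is of the moment at which its call begins: read the wrist's pose just before it. get_calibration takes no time and is no camera call; for the wrist camera it gives the pose at the moment of the call.
- ctrl.hand_in(): hands the job in, once; it reports no verdict.
Trained networks look in the newest picture that a camera, given by its name, has taken for a name from the list of things; names that differ only in an ending like _2 or _b are one class to them, and where a whole thing is asked for, a point or a joint stands for the part that bears it (a point fixed in the world has none). Each returns a list of dicts, best first, with "score" (0 to 1); they miss things now and then, are a little off and sometimes report something else, mostly with a low value. They report only what shows in the picture. A call takes as long as a camera call. They do not tell look-alikes from the thing itself.
- ctrl.recognise(camera, target): "point" ([x, y, z] in m, in world coordinates, good to about 4 mm: the middle of the surface that is visible of it).
The state is a dict: "time_s": time; "q": joint angles; "dq": joint speeds; "joint_efforts": joint torques, N m; "eef_pos": TCP position; "eef_rot": TCP orientation; "wrist_force": force on the tool from outside, world axes, zero at the start; "torque": the same for the moment, N m; "opening": opening from 0.0 (shut) to 1.0 (fully open).
Only numpy, scipy, OpenCV 4.12 (cv2) and the standard library are available. Lean on these libraries where they do the work, as an engineer would, in place of code of your own. Each camera call takes 0.05 s, during which the arm holds its last target.

### The job

Open the pet-proof steel food-waste caddy: squeeze the two side tabs of its lid right in, keep them squeezed while turning the lid about a sixth of a turn anticlockwise, and lift it off. Set the lid down, right way up and without dropping it, in the middle of the wide part of the chopping board, then put the single lemon that lies near the caddy into it. Leave the salt shaker, the kitchen timer and the espresso cup where they are.

Things in the scene. Friction and masses are not known exactly. Their poses are not given: they have to be found in the camera images.
- caddy_mouth (a point): Centre of the top rim of the food-waste caddy: a round steel pot, outer diameter 128 mm, 95 mm high, inner floor 6 mm above the worktop, fixed there by a suction foot. Clear mouth 99 mm wide inside a dark flange just below the rim. Axes: z up; while the lid is locked, the lid's x, y and z axes agree with the caddy's.
- lid_grip (a point): Point on the axis of the caddy's black lid (loose, 0.2 kg), at mid-height of its two squeeze tabs, 24 mm above the rim when shut. The grey ribbed tabs stand on either side of a raised hub, 64 mm apart over their flat outer faces (48 mm squeezed), which look along the lid's +y and -y; each is 36 mm wide in x and reaches 15 mm above and 14 mm below this point. Hub top 17 mm above it. z up.
- lid_foot (a point): Centre of the flat underside of the lid's plug, on which the lid stands when set down; 42 mm straight below lid_grip. The lid is a disc of diameter 132 mm, 8 mm thick, its underside 24 mm below lid_grip; the plug, diameter 94 mm, reaches 18 mm below the disc and into the caddy's mouth. The lid must rise 20 mm to be clear of the caddy.
- tab_left (a joint): How far the tab on the lid's +y side is squeezed in: 0 out, 0.008 m fully in. Each tab works a bolt: until both are in beyond 0.005 the lid only has 2 to 3 degrees of play. Spring: 3.5 N at the start, 9 N fully in; a grip of 20 to 40 N on the two tabs holds both fully in.
- tab_right (a joint): The same for the tab on the lid's -y side. With both tabs in, the lid turns easily anticlockwise (seen from above) to a stop about 63 degrees from its locked position; between 45 degrees and the stop it lifts straight off (aim for 55); at less than 40 degrees two lugs hold it down.
- board_mid (a point): Centre of the wide square part (blade, 214 mm in x by 216 mm in y) of the wooden chopping board, on its upper face, 18 mm above the worktop. The board does not move. Its handle points along this frame's -y; z up.
- lemon_mid (a point): Centre of the single yellow lemon lying in the open front part of the worktop (not the two at the back left), 83 mm long along its own x, 58 mm wide and 58 mm high, 0.13 kg; the centre is 29 mm above the worktop. Loose and may roll.
- salt_shaker: Glass salt shaker with a grey cap, 44 mm across, 90 mm high, standing loose; origin at its underside. To be left alone.
- timer: Round cream kitchen timer, 72 mm across, 60 mm high, standing loose; origin at its underside. To be left alone.
- cup: Small cream espresso cup, 64 by 91 mm with its handle, 50 mm high, standing loose; origin at its underside. To be left alone.
There are look-alikes about, which are no part of the job. What is shaped like the part that bears lemon_mid but turquoise is not meant. What is shaped like the part that bears lid_grip but orange is not meant.

How it is judged:
By the outcome, as a careful person would: the job done as asked, in the order asked, and still so for the second after the job is handed in, with the robot touching nothing.
It also fails if it takes over 58 s, if anything falls off the work surface, if the arm or the gripper's body presses on something with over 40 N, if the wrist force passes 120 N, or if a joint passes its speed limit or range.

## Working session

There is one attempt and no reset: what is moved stays moved. The work goes in short steps, Python scripts to look and compute and a tool call to move; the robot and the scene stay as the last step left them, time stands still between calls to the robot, and variables do not carry over. Pictures are saved under pics/ and viewed, and the job is handed in when it is done.

Besides the shell and the picture viewer there is one more tool, called as name(argument=value, ...), one argument or row to a line, values as JSON. apply_moves: Moves the arm, as the interface text tells. Shift numbers are shares of 0.05 m and turn numbers shares of 0.12 rad, none past 1 either way. Its arguments: {"type":"object","properties":{"plan":{"type":"string"}},"required":["plan"]}

```bash
ls; mkdir -p pics
python3 - <<'E'
from bench import ctrl
import cv2
print(ctrl.get_obs())
print(ctrl.tcp_to_tips)
for c in ["scene","top","wrist"]:
    im=ctrl.camera(c); cv2.imwrite(f"pics/{c}0.png",im[:,:,::-1])
    print(c,ctrl.get_calibration(c))
E
```

```text
pics
{'time_s': 0.0, 'q': array([ 1.08671574e+00,  1.81550113e-01,  1.60799687e+00,  2.48131091e-05,
        1.35380817e+00, -2.06281174e-01]), 'dq': array([ 0.0005549 ,  0.00056176, -0.00250264, -0.00023151, -0.00094053,
        0.0006383 ]), 'joint_efforts': array([ 1.02341608e-03, -4.44872940e+01, -3.51340914e+01,  3.44949285e-05,
        9.02920176e-03,  1.37134199e-05]), 'eef_pos': array([0.15740158, 0.55248601, 0.24138442]), 'eef_rot': array([-0.56415435,  0.56466993,  0.42538866, -0.42652342]), 'wrist_force': array([ 0.28529519, -1.23270741,  0.7179234 ]), 'torque': array([ 0.01358143, -0.03098043,  0.02783493]), 'opening': 0.9985795606422568}
0.011
scene {'intrinsics': array([[462.3814551 ,   0.        , 319.78407927],
       [  0.        , 462.3814551 , 198.14249676],
       [  0.        ,   0.        ,   1.        ]]), 'R': array([[ 0.61434242, -0.7890181 , -0.00581566],
       [-0.49351818, -0.37848959, -0.78306158],
       [ 0.6156486 ,  0.48393808, -0.62191698]]), 't': array([-0.15410268,  0.37224211,  1.10539532])}
top {'intrinsics': array([[399.62165604,   0.        , 322.66239873],
       [  0.        , 399.62165604, 198.59773049],
       [  0.        ,   0.        ,   1.        ]]), 'R': array([[-0.01720741, -0.99984956,  0.00218002],
       [-0.98717982,  0.01664325, -0.15874192],
       [ 0.15868176, -0.0048836 , -0.98731771]]), 't': array([0.19837758, 0.51001669, 1.27459308])}
wrist {'intrinsics': array([[306.31028381,   0.        , 322.89718495],
       [  0.        , 306.31028381, 199.77441646],
       [  0.        ,   0.        ,   1.        ]]), 'R': array([[ 2.73746392e-01,  9.61801662e-01, -6.89962953e-04],
       [ 9.12625758e-01, -2.59523447e-01,  3.15850924e-01],
       [ 3.03606882e-01, -8.70927287e-02, -9.48808578e-01]]), 't': array([-0.57547835, -0.04002207,  0.37909342])}
```

View pics/scene0.png

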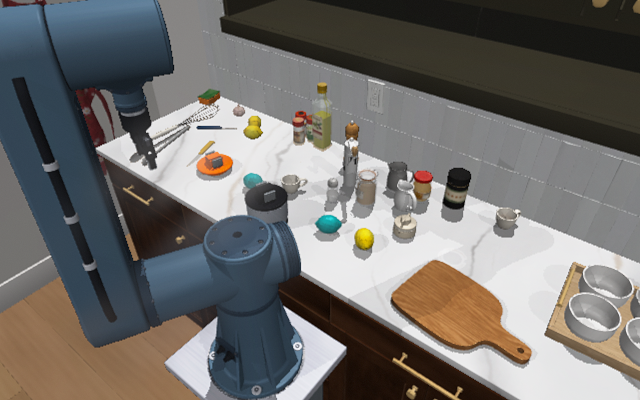

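View pics/top0.png

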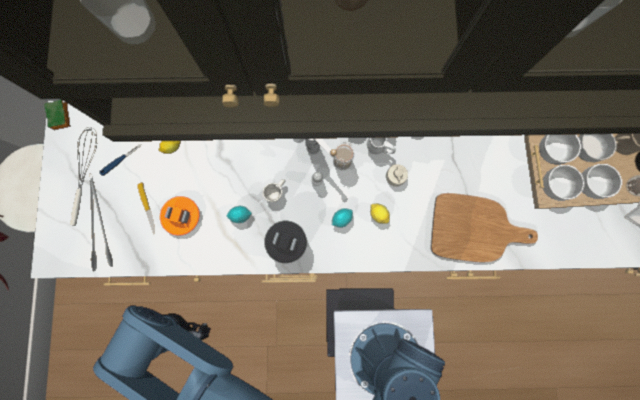

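View pics/wrist0.png

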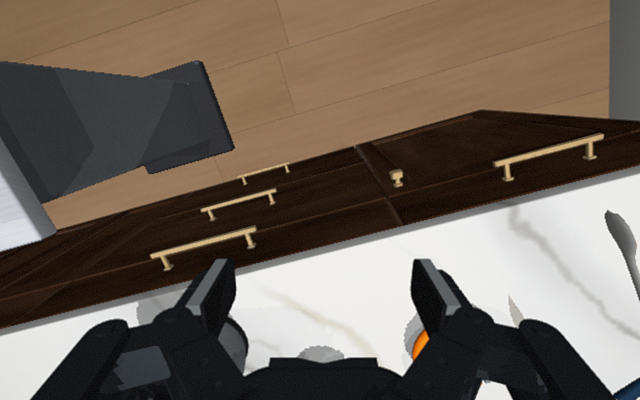

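Run:
```python
from bench import ctrl
for cam in ["top","scene"]:
  for n in ["lid_grip","lemon_mid","tab_left","salt_shaker","timer","cup"]:
    print(cam,n,[(d['score'].__round__(2),d['point']) for d in ctrl.recognise(cam,n)])
```

```text
top lid_grip [(0.82, [0.3714, 0.3087, 0.1018]), (0.62, [0.4691, 0.664, 0.0239])]
top lemon_mid [(0.74, [0.468, 0.4597, 0.0513]), (0.57, [0.4478, 0.1329, 0.0489]), (0.55, [0.4575, 0.0052, 0.049])]
top tab_left [(0.42, [0.4765, 0.6909, 0.0577])]
top salt_shaker [(0.44, [0.5711, 0.2096, 0.0793])]
top timer [(0.87, [0.5874, -0.0577, 0.0402])]
top cup [(0.84, [0.5429, 0.3555, 0.0214])]
scene lid_grip [(0.69, [0.3568, 0.2944, 0.1027]), (0.57, [0.4564, 0.6507, 0.024])]
scene lemon_mid [(0.69, [0.4399, 0.1152, 0.0433]), (0.63, [0.4542, 0.4618, 0.0464]), (0.58, [0.4464, -0.0069, 0.0453])]
scene tab_left [(0.41, [0.4474, -0.0071, 0.047]), (0.35, [0.5443, 0.3471, 0.0368])]
scene salt_shaker [(0.69, [0.5671, 0.1982, 0.0489])]
scene timer []
scene cup [(0.92, [0.5427, 0.3469, 0.0361])]
```

Run:
```python
import cv2
im=cv2.imread("pics/top0.png")
a=cv2.resize(im[205:275,250:320],(400,400),interpolation=cv2.INTER_CUBIC)
b=cv2.resize(im[185:275,420:545],(400,288),interpolation=cv2.INTER_CUBIC)
import numpy as np
c=np.zeros((400,800,3),np.uint8);c[:,:400]=a;c[:288,400:]=b
cv2.imwrite("pics/z0.png",c)
```

```text
(no output)
```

View pics/z0.png

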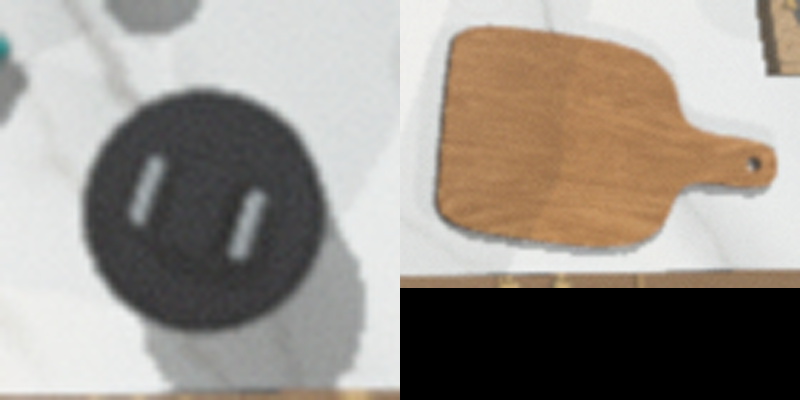

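```bash
cat > h.py <<'E'
from bench import ctrl
import numpy as np, cv2
from scipy.spatial.transform import Rotation as R
def plane(cal,uv,z):
    K,Rm,t=cal["intrinsics"],cal["R"],cal["t"]
    uv=np.atleast_2d(uv).astype(float)
    d=np.c_[uv,np.ones(len(uv))]@np.linalg.inv(K).T@Rm
    c=-Rm.T@t
    s=(z-c[2])/d[:,2]
    return c+d*s[:,None]
def rot(q): return R.from_quat([q[1],q[2],q[3],q[0]])
def st():
    o=ctrl.get_obs(); print("t",round(o["time_s"],2),"p",o["eef_pos"].round(4),"op",round(o["opening"],3),"F",o["wrist_force"].round(1))
    print(rot(o["eef_rot"]).as_matrix().round(3)); return o
E
python3 - <<'E'
from h import *
cal=ctrl.get_calibration("top")
im=cv2.imread("pics/top0.png")
print(plane(cal,[[275.7,238.2],[293.2,244.4]],0.134))
hsv=cv2.cvtColor(im,cv2.COLOR_BGR2HSV)
m=((hsv[...,0]>5)&(hsv[...,0]<22)&(hsv[...,1]>90)).astype(np.uint8)
m[:185]=0;m[268:]=0;m[:,:425]=0;m[:,545:]=0
n,l,s,c=cv2.connectedComponentsWithStats(m)
k=1+s[1:,4].argmax();print(s[k])
cn=max(cv2.findContours((l==k).astype(np.uint8),0,cv2.CHAIN_APPROX_NONE)[0],key=len)[:,0]
P=plane(cal,cn,0.018)[:,:2]
# left edge
L=P[P[:,1]>P[:,1].max()-0.03]; 
for a in np.arange(-20,21,2):
    r=np.deg2rad(a);x=np.array([np.cos(r),np.sin(r)]);y=np.array([-x[1],x[0]])
    u=P@x;v=P@y
    print(a,"w",round(np.ptp(u),4),"h",round(np.ptp(v),4), "centre from +y edge",(x*(u.max()+u.min())/2+y*(v.max()-.108)).round(4), "handle u off",round(u[v<v.min()+.03].mean()-(u.max()+u.min())/2,4))
for cam in("top",):
  # lemon yellow mask
  m=((hsv[...,0]>20)&(hsv[...,0]<35)&(hsv[...,1]>120)).astype(np.uint8); m[:195]=0;m[235:]=0;m[:,:360]=0;m[:,400:]=0
  M=cv2.moments(m,True);print("lemon",M['m00'],plane(cal,[M['m10']/M['m00'],M['m01']/M['m00']],.029))
  cn=max(cv2.findContours(m,0,2)[0],key=len);print(cv2.minAreaRect(cn), cv2.fitEllipse(cn))
E
```

```text
[[0.38014915 0.33331509 0.134     ]
 [0.36071778 0.28084018 0.134     ]]
[ 432  194  105   68 4851]
-20 w 0.2309 h 0.3489 centre from +y edge [ 0.4158 -0.272 ] handle u off 0.0411
-18 w 0.2276 h 0.348 centre from +y edge [ 0.415  -0.2738] handle u off 0.0342
-16 w 0.224 h 0.3468 centre from +y edge [ 0.4142 -0.2759] handle u off 0.0274
-14 w 0.2208 h 0.3451 centre from +y edge [ 0.4135 -0.2781] handle u off 0.0195
-12 w 0.2178 h 0.3431 centre from +y edge [ 0.4131 -0.2805] handle u off 0.0124
-10 w 0.2151 h 0.3415 centre from +y edge [ 0.413  -0.2822] handle u off 0.0044
-8 w 0.2148 h 0.3409 centre from +y edge [ 0.4132 -0.2825] handle u off -0.0036
-6 w 0.217 h 0.3421 centre from +y edge [ 0.4136 -0.2809] handle u off -0.0107
-4 w 0.2192 h 0.3434 centre from +y edge [ 0.4137 -0.2794] handle u off -0.0176
-2 w 0.2213 h 0.3454 centre from +y edge [ 0.4137 -0.277 ] handle u off -0.0253
0 w 0.2246 h 0.3474 centre from +y edge [ 0.4135 -0.2743] handle u off -0.0331
2 w 0.2292 h 0.3489 centre from +y edge [ 0.4133 -0.2718] handle u off -0.04
4 w 0.2335 h 0.35 centre from +y edge [ 0.4129 
[... 153 characters left out ...]
4116 -0.2653] handle u off -0.062
10 w 0.2448 h 0.3507 centre from +y edge [ 0.4108 -0.2635] handle u off -0.0687
12 w 0.2485 h 0.3501 centre from +y edge [ 0.4096 -0.262 ] handle u off -0.0759
14 w 0.252 h 0.3491 centre from +y edge [ 0.4083 -0.2606] handle u off -0.0829
16 w 0.2551 h 0.3477 centre from +y edge [ 0.407  -0.2595] handle u off -0.0888
18 w 0.258 h 0.3458 centre from +y edge [ 0.4056 -0.2586] handle u off -0.0949
20 w 0.2605 h 0.3435 centre from +y edge [ 0.4042 -0.2579] handle u off -0.1016
lemon 270.0 [[0.46324917 0.00295243 0.029     ]]
((379.5, 213.0), (18.0, 17.0), 90.0) ((379.4548034667969, 213.23719787597656), (14.567021369934082, 22.750844955444336), 134.8212127685547)
```

```bash
cat >> h.py <<'E'
def plan(target,ydir_deg,flip=False):
    """tool-axis shift (m) and turn needed to reach target with tool x along heading ydir_deg, pointing down"""
    o=st(); M=rot(o["eef_rot"]).as_matrix()
    a=np.deg2rad(ydir_deg); x=np.array([np.cos(a),np.sin(a),0]); y=np.array([0,0,-1.]); z=np.cross(x,y)
    T=np.c_[x,y,z]
    d=np.asarray(target)-o["eef_pos"]
    rv=R.from_matrix(M.T@T).as_rotvec()
    print("shift tool/0.05",(M.T@d/0.05).round(2),"shift in target axes/0.05",(T.T@d/.05).round(2),"turn/0.12",(rv/0.12).round(2),"q",o["q"].round(2))
E
python3 - <<'E'
from h import *
plan([.370,.307,.22],69.7); plan([.370,.307,.22],249.7)
E
```

```text
t 0.75 p [0.1577 0.553  0.2423] op 0.997 F [ 0.4  0.4 -0.1]
[[ 0.274  0.    -0.962]
 [ 0.962  0.     0.274]
 [ 0.    -1.    -0.   ]]
shift tool/0.05 [-3.57  0.45 -5.43] shift in target axes/0.05 [-3.14  0.45 -5.69] turn/0.12 [0.   0.64 0.  ] q [ 1.09  0.18  1.61 -0.    1.35 -0.21]
t 0.75 p [0.1577 0.553  0.2423] op 0.997 F [ 0.4  0.4 -0.1]
[[ 0.274  0.    -0.962]
 [ 0.962  0.     0.274]
 [ 0.    -1.    -0.   ]]
shift tool/0.05 [-3.57  0.45 -5.43] shift in target axes/0.05 [3.14 0.45 5.69] turn/0.12 [  0.   -25.54  -0.  ] q [ 1.09  0.18  1.61 -0.    1.35 -0.21]
```

apply_moves(
  plan="0 0 0 0 0.64 0 1; -0.35 0 -0.62 0 0 0 1; -0.35 0 -0.62 0 0 0 1; -0.35 0 -0.62 0 0 0 1; -0.35 0 -0.62 0 0 0 1",
)

```text
time_s: 1.25
eef_pos: [0.2503, 0.4433, 0.2423]
eef_rot: [-0.58, 0.58, 0.404, -0.404]
wrist_force: [0.5, 0.1, -0.3]
opening: 1.001
```

apply_moves(
  plan="-0.35 0.1 -0.62 0 0 0 1; -0.35 0.1 -0.62 0 0 0 1; -0.35 0.1 -0.62 0 0 0 1; -0.35 0.1 -0.62 0 0 0 1; -0.34 0.05 -0.7 0 0 0 1",
)

```text
time_s: 1.75
eef_pos: [0.3689, 0.3063, 0.2196]
eef_rot: [0.58, -0.58, -0.404, 0.404]
wrist_force: [1.1, -0.0, -0.9]
opening: 1.003
```

Run:
```python
from h import *
cal=ctrl.get_calibration("wrist");im=ctrl.camera("wrist"); cv2.imwrite("pics/w1.png",im[:,:,::-1])
plan([.370,.307,.22],69.7)
d=ctrl.recognise("wrist","lid_grip");print(d); print(ctrl.recognise("wrist","tab_left"))
def pj(X):
    c=cal["R"]@np.array(X)+cal["t"]; c=cal["intrinsics"]@c; return (c[:2]/c[2]).round(1)
for z in(.103,.119,.136): print(z,pj([.37,.307,z]))
```

```text
t 1.8 p [0.3728 0.3028 0.2195] op 1.0 F [ 3.7 -2.6 -0.7]
[[ 0.349  0.002 -0.937]
 [ 0.937 -0.003  0.349]
 [-0.002 -1.    -0.003]]
shift tool/0.05 [ 0.06 -0.01  0.08] shift in target axes/0.05 [ 0.06 -0.01  0.08] turn/0.12 [ 0.03 -0.02 -0.01] q [ 0.44 -0.01  1.86 -0.    1.29 -0.78]
[{'point': [0.3618, 0.3093, 0.1038], 'score': 0.91}, {'point': [0.3807, 0.335, 0.1344], 'score': 0.45}]
[{'point': [0.3805, 0.3343, 0.1345], 'score': 0.77}]
0.103 [322.9 200.5]
0.119 [322.9 206.8]
0.136 [322.9 214.5]
```

View pics/w1.png

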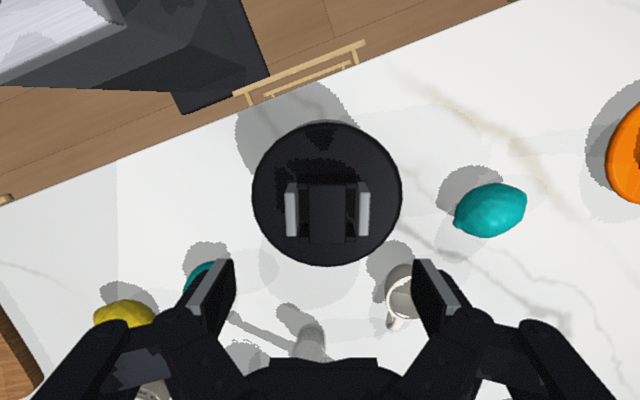

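Run:
```python
from h import *
cal=ctrl.get_calibration("wrist");im=ctrl.camera("wrist")[:,:,::-1].copy(); cv2.imwrite("pics/w2.png",im)
plan([.370,.307,.22],69.7)
g=cv2.cvtColor(im,cv2.COLOR_BGR2GRAY)
m=(g<75).astype(np.uint8); m[300:]=0;m[:110]=0;m[:,:240]=0;m[:,412:]=0
n,l,s,c=cv2.connectedComponentsWithStats(m);k=1+s[1:,4].argmax()
cn=cv2.convexHull(max(cv2.findContours((l==k).astype(np.uint8),0,1)[0],key=len))[:,0]
P=plane(cal,cn,.103)[:,:2]
(c0,r)=cv2.minEnclosingCircle(P.astype(np.float32));print("disc",c0,r)
A=np.c_[2*P,np.ones(len(P))];x=np.linalg.lstsq(A,(P**2).sum(1),rcond=None)[0];print("lsq",x[:2],np.sqrt(x[2]+x[0]**2+x[1]**2))
z=cv2.resize(im[160:260,270:390],(780,650)[:2],interpolation=cv2.INTER_CUBIC)
cv2.imwrite("pics/w2z.png",cv2.resize(z,(720,600)))
```

```text
t 1.95 p [0.3689 0.3071 0.2198] op 1.002 F [-0.1  0.4 -1.1]
[[ 0.349 -0.    -0.937]
 [ 0.937  0.     0.349]
 [ 0.    -1.     0.   ]]
shift tool/0.05 [ 0.01 -0.   -0.02] shift in target axes/0.05 [ 0.01 -0.   -0.02] turn/0.12 [-0.   -0.02  0.  ] q [ 0.45 -0.01  1.86  0.    1.29 -0.77]
disc (0.37011927366256714, 0.3103638291358948) 0.06459778547286987
lsq [0.37035321 0.31016721] 0.06394852527988658
```

View pics/w2z.png

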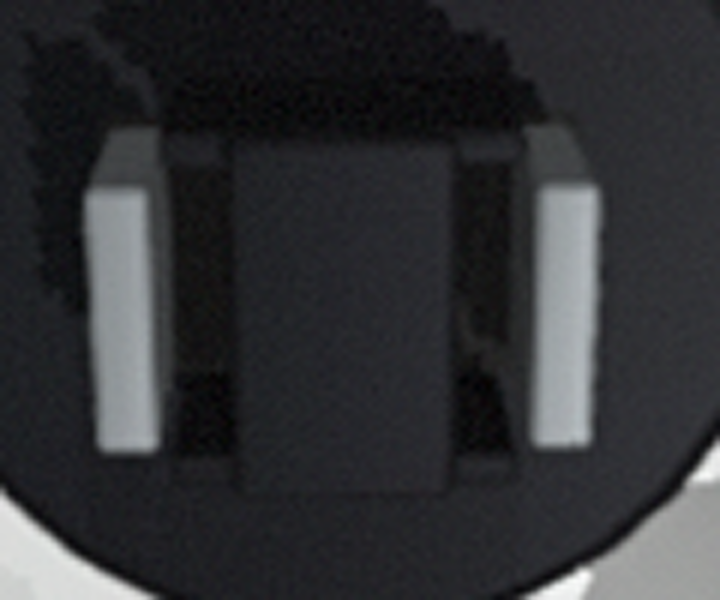

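Run:
```python
from h import *
cal=ctrl.get_calibration("wrist")
L=np.array([[85,187],[148,187],[160,452],[97,452]]);Rr=np.array([[535,187],[600,187],[592,445],[530,445]])
f=lambda a:plane(cal,np.c_[270+(a[:,0]+.5)/6-.5,160+(a[:,1]+.5)/6-.5],.134)[:,:2]
l,r=f(L),f(Rr);print(l,r)
d=l.mean(0)-r.mean(0);print("c",(l.mean(0)+r.mean(0))/2,"d",np.linalg.norm(d),np.rad2deg(np.arctan2(d[1],d[0])))
o=f(np.array([[91,320]]))-f(np.array([[596,316]]));print(np.linalg.norm(o))
for a in(l,r):
  e=(a[0]+a[1]-a[2]-a[3])/2;print(np.linalg.norm(e),np.rad2deg(np.arctan2(e[1],e[0])))
```

```text
[[0.34323182 0.28697907]
 [0.34593216 0.29422502]
 [0.37950787 0.2822482 ]
 [0.37667187 0.27464114]] [[0.36252319 0.33874444]
 [0.36531034 0.34622331]
 [0.3980176  0.33472387]
 [0.39522923 0.32724449]]
c [0.37080301 0.31062869] d 0.05553788464055717 -109.93314082560616
0.06348807027190931
0.035645191786067364 160.05814843667557
0.03466941171057665 160.62826873729108
```

Run:
```python
from h import *
plan([.3705,.3100,.116],70.2)
```

```text
t 1.95 p [0.3689 0.3071 0.2198] op 1.002 F [-0.1  0.4 -1.1]
[[ 0.349 -0.    -0.937]
 [ 0.937  0.     0.349]
 [ 0.    -1.     0.   ]]
shift tool/0.05 [ 0.07  2.08 -0.01] shift in target axes/0.05 [ 0.07  2.08 -0.01] turn/0.12 [-0.  -0.1  0. ] q [ 0.45 -0.01  1.86  0.    1.29 -0.77]
```

apply_moves(
  plan="0.07 0.4 -0.01 0 -0.1 0 1; 0 0.5 0 0 0 0 1; 0 0.5 0 0 0 0 1; 0 0.4 0 0 0 0 1; 0 0.15 0 0 0 0 1",
)

```text
time_s: 2.45
eef_pos: [0.368, 0.311, 0.1204]
eef_rot: [0.578, -0.577, -0.407, 0.409]
wrist_force: [-0.5, -0.2, 0.1]
opening: 1.0
```

apply_moves(
  plan="0 0.13 0 0 0 0 1; 0 0 0 0 0 0 0.7; 0 0 0 0 0 0 0.3; 0 0 0 0 0 0 0; 0 0 0 0 0 0 0",
)

```text
time_s: 2.95
eef_pos: [0.3711, 0.3111, 0.119]
eef_rot: [-0.578, 0.578, 0.408, -0.407]
wrist_force: [-8.5, -4.4, 20.6]
opening: 0.529
```

apply_moves(
  plan="0 0 0 0 0 0 0; 0 0 0 0 0 0 0; 0 0 0 0 0 0 0; 0 0 0 0 0 0 0; 0 0 0 0 0 0 0",
)

```text
time_s: 3.45
eef_pos: [0.3711, 0.311, 0.119]
eef_rot: [-0.578, 0.578, 0.408, -0.407]
wrist_force: [-7.3, -4.9, 18.8]
opening: 0.529
```

Run:
```python
from h import *
im=ctrl.camera("wrist")[:,:,::-1].copy(); cv2.imwrite("pics/w3.png",im)
plan([.3705,.3100,.116],70.2)
```

```text
t 3.5 p [0.3711 0.3111 0.119 ] op 0.527 F [-7.1 -3.7 18.9]
[[ 0.336  0.002 -0.942]
 [ 0.942  0.001  0.336]
 [ 0.001 -1.    -0.002]]
shift tool/0.05 [-0.02  0.06  0.01] shift in target axes/0.05 [-0.02  0.06  0.  ] turn/0.12 [0.01 0.03 0.01] q [ 0.45  0.13  1.94 -0.    1.07 -0.78]
```

View pics/w3.png

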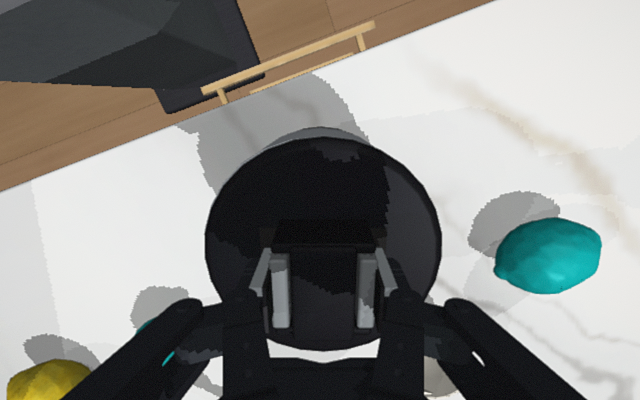

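apply_moves(
  plan="0 -0.06 0 0 0 0 0; 0 0 0 0 -0.3 0 0; 0 0 0 0 -0.5 0 0; 0 0 0 0 -0.5 0 0; 0 0 0 0 -0.5 0 0",
)

```text
time_s: 4.0
eef_pos: [0.3704, 0.3107, 0.1194]
eef_rot: [-0.53, 0.53, 0.468, -0.468]
wrist_force: [-1.2, -0.5, -0.3]
opening: 0.52
```

apply_moves(
  plan="0 0 0 0 -0.5 0 0; 0 0 0 0 -0.5 0 0; 0 0 0 0 -0.5 0 0; 0 0 0 0 -0.5 0 0; 0 0 0 0 -0.5 0 0",
)

```text
time_s: 4.5
eef_pos: [0.3709, 0.3103, 0.1194]
eef_rot: [-0.454, 0.455, 0.542, -0.542]
wrist_force: [0.8, -4.2, -1.8]
opening: 0.519
```

Run:
```python
from h import *
im=ctrl.camera("wrist")[:,:,::-1].copy(); cv2.imwrite("pics/w4.png",im)
im=ctrl.camera("top")[:,:,::-1].copy(); cv2.imwrite("pics/t4.png",im)
plan([.3711,.3110,.119],125)
```

```text
t 4.6 p [0.3707 0.3103 0.1193] op 0.521 F [ 0.1 -3.6  0.9]
[[-0.173  0.001 -0.985]
 [ 0.985 -0.    -0.173]
 [-0.001 -1.    -0.001]]
shift tool/0.05 [ 0.01  0.01 -0.01] shift in target axes/0.05 [ 0.01  0.01 -0.01] turn/0.12 [ 0.01 -3.64 -0.01] q [ 0.45  0.13  1.94 -0.    1.07 -1.29]
```

View pics/w4.png

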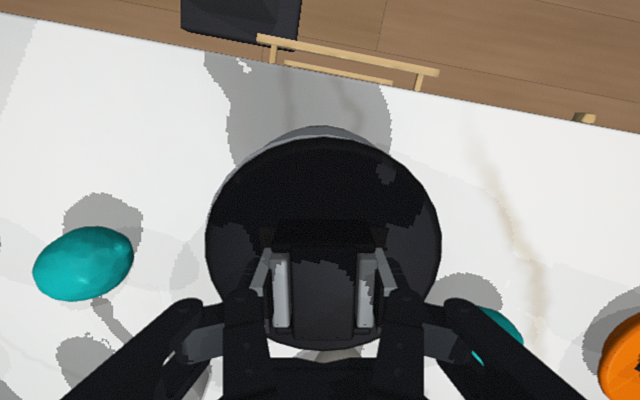

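apply_moves(
  plan="0 0 0 0 -0.6 0 0; 0 0 0 0 -0.8 0 0; 0 0 0 0 -0.8 0 0; 0 0 0 0 -0.8 0 0; 0 0 0 0 -0.6 0 0",
)

```text
time_s: 5.1
eef_pos: [0.3708, 0.3088, 0.1194]
eef_rot: [0.327, -0.329, -0.625, 0.627]
wrist_force: [-0.2, -13.2, 3.7]
opening: 0.524
```

apply_moves(
  plan="0 0 0 0 0 0 0; 0 0 0 0 0 0 0; 0 -0.1 0 0 0 0 0; 0 -0.1 0 0 0 0 0; 0 -0.1 0 0 0 0 0",
)

```text
time_s: 5.6
eef_pos: [0.3699, 0.3096, 0.1335]
eef_rot: [0.328, -0.329, -0.625, 0.627]
wrist_force: [0.8, -5.6, -5.7]
opening: 0.52
```

Run:
```python
from h import *
plan([.3711,.3110,.119],125)
```

```text
t 5.6 p [0.3699 0.3096 0.1335] op 0.52 F [ 0.8 -5.6 -5.7]
[[-0.568 -0.001 -0.823]
 [ 0.823 -0.002 -0.568]
 [-0.001 -1.     0.002]]
shift tool/0.05 [ 0.01  0.29 -0.04] shift in target axes/0.05 [ 0.01  0.29 -0.04] turn/0.12 [-0.02 -0.05 -0.01] q [ 0.45  0.11  1.93 -0.    1.11 -1.72]
```

apply_moves(
  plan="0 -0.2 0 0 0 0 0; 0 -0.4 0 0 0 0 0; 0 -0.4 0 0 0 0 0; 0 -0.4 0 0 0 0 0; 0 -0.4 0 0 0 0 0",
)

```text
time_s: 6.1
eef_pos: [0.3702, 0.3114, 0.2256]
eef_rot: [-0.328, 0.328, 0.627, -0.625]
wrist_force: [-0.4, -0.5, -3.3]
opening: 0.52
```

Run:
```python
from h import *
im=ctrl.camera("wrist")[:,:,::-1].copy(); cv2.imwrite("pics/w5.png",im)
im=ctrl.camera("scene")[:,:,::-1].copy(); cv2.imwrite("pics/s5.png",im)
for a in (125,90,70,50,-9+90): plan([.413,-.282,.2],a)
```

```text
t 6.2 p [0.3721 0.3122 0.2276] op 0.523 F [ 0.9  0.  -1.7]
[[-0.569  0.006 -0.822]
 [ 0.822  0.004 -0.569]
 [-0.    -1.    -0.008]]
shift tool/0.05 [-10.24   0.51   6.09] shift in target axes/0.05 [-10.2    0.55   6.15] turn/0.12 [ 0.06 -0.05 -0.  ] q [ 0.45 -0.01  1.85  0.    1.3  -1.72]
t 6.2 p [0.3721 0.3122 0.2276] op 0.523 F [ 0.9  0.  -1.7]
[[-0.569  0.006 -0.822]
 [ 0.822  0.004 -0.569]
 [-0.    -1.    -0.008]]
shift tool/0.05 [-10.24   0.51   6.09] shift in target axes/0.05 [-11.88   0.55  -0.82] turn/0.12 [0.06 5.04 0.02] q [ 0.45 -0.01  1.85  0.    1.3  -1.72]
t 6.2 p [0.3721 0.3122 0.2276] op 0.523 F [ 0.9  0.  -1.7]
[[-0.569  0.006 -0.822]
 [ 0.822  0.004 -0.569]
 [-0.    -1.    -0.008]]
shift tool/0.05 [-10.24   0.51   6.09] shift in target axes/0.05 [-10.89   0.55  -4.83] turn/0.12 [0.06 7.95 0.03] q [ 0.45 -0.01  1.85  0.    1.3  -1.72]
t 6.2 p [0.3721 0.3122 0.2276] op 0.523 F [ 0.9  0.  -1.7]
[[-0.569  0.006 -0.822]
 [ 0.822  0.004 -0.569]
 [-0.    -1.    -0.008]]
shift tool/0.05 [-10.24   0.51   6.09] shift in target axes/0.05 [-8.58  0.55 -8.27] turn/0.12 [ 0.05 10.86  0.04] q [ 0.45 -0.01  1.85  0.    1.3  -1.72]
t 6.2 p [0.3721 0.3122 0.2276] op 0.523 F [ 0.9  0.  -1.7]
[[-0.569  0.006 -0.822]
 [ 0.822  0.004 -0.569]
 [-0.    -1.    -0.008]]
shift tool/0.05 [-10.24   0.51   6.09] shift in target axes/0.05 [-11.61   0.55  -2.67] turn/0.12 [0.06 6.35 0.02] q [ 0.45 -0.01  1.85  0.    1.3  -1.72]
```

View pics/w5.png

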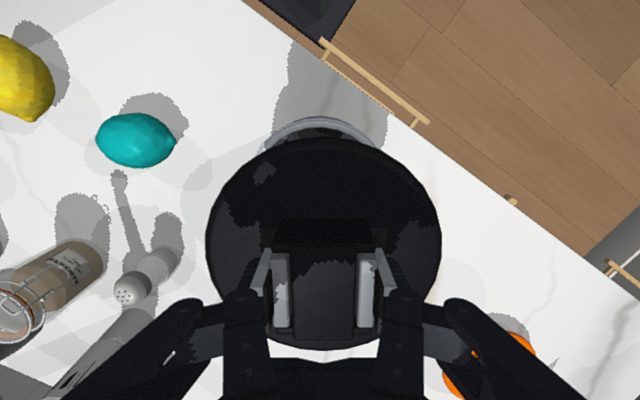

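View pics/s5.png

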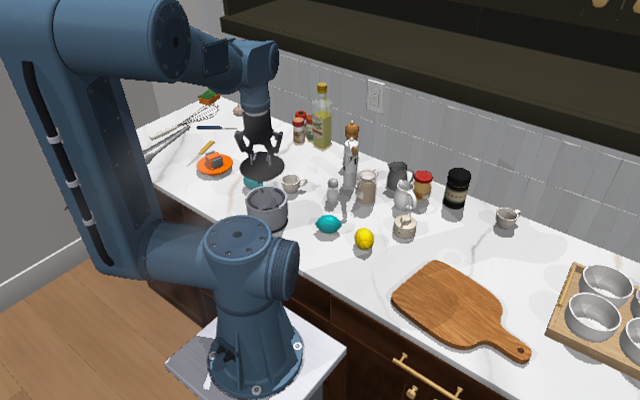

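apply_moves(
  plan="0 0 0 0 0.6 0 0; 0 0 0 0 0.8 0 0; 0 0 0 0 0.9 0 0; 0 0 0 0 0.9 0 0; 0 0 0 0 0.9 0 0",
)

```text
time_s: 6.7
eef_pos: [0.3697, 0.3108, 0.223]
eef_rot: [0.472, -0.472, -0.526, 0.526]
wrist_force: [-0.1, 0.7, -1.8]
opening: 0.521
```

apply_moves(
  plan="0 0 0 0 0.9 0 0; 0 0 0 0 0.9 0 0; 0 0 0 0 0.9 0 0; 0 0 0 0 0.7 0 0; 0 0 0 0 0.45 0 0",
)

```text
time_s: 7.2
eef_pos: [0.3697, 0.3108, 0.223]
eef_rot: [0.58, -0.579, -0.405, 0.405]
wrist_force: [0.4, -0.1, -0.4]
opening: 0.521
```

Run:
```python
from h import *
plan([.413,-.282,.2],70)
```

```text
t 7.2 p [0.3697 0.3108 0.223 ] op 0.521 F [ 0.4 -0.1 -0.4]
[[ 0.345 -0.001 -0.939]
 [ 0.939  0.     0.345]
 [ 0.    -1.     0.001]]
shift tool/0.05 [-10.83   0.45  -4.9 ] shift in target axes/0.05 [-10.85   0.46  -4.87] turn/0.12 [-0.01 -0.02  0.  ] q [ 0.45 -0.01  1.85  0.    1.3  -0.77]
```

apply_moves(
  plan="-0.3 0 -0.13 0 0 0 0; -0.67 0 -0.3 0 0 0 0; -0.67 0 -0.3 0 0 0 0; -0.67 0 -0.3 0 0 0 0; -0.67 0 -0.3 0 0 0 0",
)

```text
time_s: 7.7
eef_pos: [0.3814, 0.147, 0.2232]
eef_rot: [0.579, -0.579, -0.406, 0.406]
wrist_force: [0.5, -0.4, -2.0]
opening: 0.519
```

apply_moves(
  plan="-0.67 0 -0.3 0 0 0 0; -0.67 0 -0.3 0 0 0 0; -0.67 0 -0.3 0 0 0 0; -0.67 0 -0.3 0 0 0 0; -0.67 0 -0.3 0 0 0 0",
)

```text
time_s: 8.2
eef_pos: [0.3949, -0.0363, 0.2233]
eef_rot: [0.579, -0.579, -0.406, 0.405]
wrist_force: [1.0, 0.3, -1.8]
opening: 0.522
```

apply_moves(
  plan="-0.67 0 -0.3 0 0 0 0; -0.67 0 -0.3 0 0 0 0; -0.67 0 -0.3 0 0 0 0; -0.67 0 -0.3 0 0 0 0; -0.67 0 -0.3 0 0 0 0",
)

```text
time_s: 8.7
eef_pos: [0.4083, -0.2194, 0.2231]
eef_rot: [0.579, -0.579, -0.406, 0.405]
wrist_force: [0.6, 0.9, -1.8]
opening: 0.521
```

apply_moves(
  plan="-0.67 0 -0.3 0 0 0 0; -0.3 0.1 -0.13 0 0 0 0; -0.2 0.2 -0.1 0 0 0 0; 0 0.16 0 0 0 0 0; 0 0 0 0 0 0 0",
)

```text
time_s: 9.2
eef_pos: [0.4124, -0.2801, 0.1984]
eef_rot: [0.581, -0.577, -0.406, 0.406]
wrist_force: [-0.0, 0.9, -2.8]
opening: 0.523
```

Run:
```python
from h import *
plan([.413,-.282,.2],70)
for c in("wrist","scene","top"):
  cal=ctrl.get_calibration(c)
  im=ctrl.camera(c)[:,:,::-1].copy(); cv2.imwrite(f"pics/{c}6.png",im)
```

```text
t 9.2 p [ 0.4124 -0.2801  0.1984] op 0.523 F [-0.   0.9 -2.8]
[[ 0.341 -0.003 -0.94 ]
 [ 0.94   0.004  0.341]
 [ 0.003 -1.     0.004]]
shift tool/0.05 [-0.03 -0.03 -0.02] shift in target axes/0.05 [-0.03 -0.03 -0.02] turn/0.12 [-0.03  0.01  0.02] q [-0.84  0.06  1.84  0.    1.25 -2.06]
```

View pics/wrist6.png

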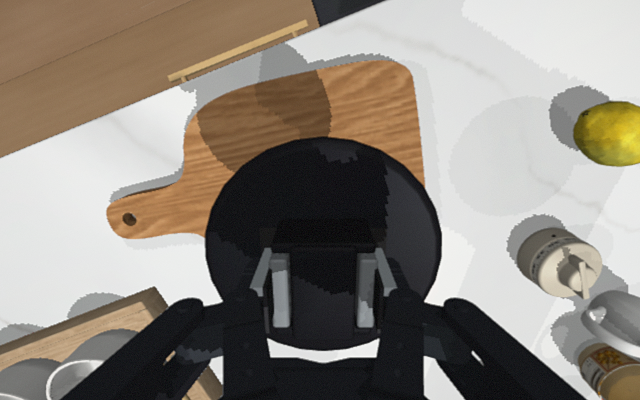

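View pics/scene6.png

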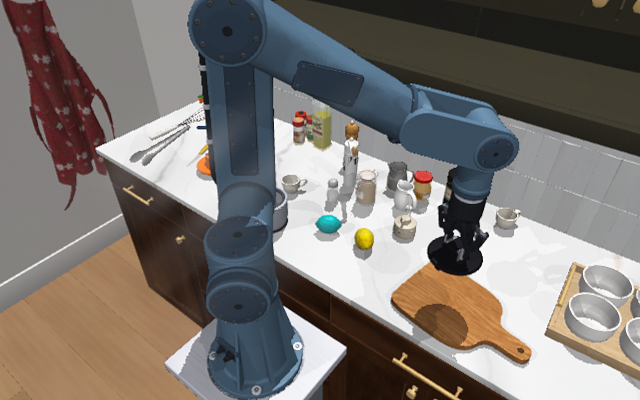

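Run:
```python
from h import *
cal=ctrl.get_calibration("wrist")
im=cv2.imread("pics/wrist6.png")
hsv=cv2.cvtColor(im,cv2.COLOR_BGR2HSV)
m=((hsv[...,0]>5)&(hsv[...,0]<22)&(hsv[...,1]>90)).astype(np.uint8)
m[:52]=0;m[285:]=0;m[:,:100]=0;m[:,440:]=0
n,l,s,c=cv2.connectedComponentsWithStats(m);k=1+s[1:,4].argmax();print(s[k])
m=(l==k)
# +y edge: rightmost pixel per row 90..175
E=np.array([[np.flatnonzero(m[r]).max()+.5,r] for r in range(90,165)])
P=plane(cal,E,.018)[:,:2]
vx,vy,x0,y0=cv2.fitLine(P.astype(np.float32),cv2.DIST_HUBER,0,.01,.01).ravel();print("edge heading",np.rad2deg(np.arctan2(vy,vx)),x0,y0)
a=np.deg2rad(-9);x=np.array([np.cos(a),np.sin(a)]);y=np.array([-x[1],x[0]])
print("v edge",(P@y).mean(),"-> centre v",(P@y).mean()-.108,"top est v",np.array([.413,-.282])@y)
# -x edge: topmost pixel per column
E=np.array([[c,np.flatnonzero(m[:,c]).min()-.5] for c in range(215,400)])
P=plane(cal,E,.018)[:,:2]
print("u min",(P@x).min(),"-> centre u",(P@x).min()+.107,"top est u",np.array([.413,-.282])@x)
hole=plane(cal,[[128,219]],.018)[0,:2];print("hole u",hole@x)
```

```text
[  107    60   318   179 23283]
edge heading -7.8884196 0.39562222 -0.17176059
v edge -0.10775698310209571 -> centre v -0.2157569831020957 top est v -0.21392067798621348
u min 0.34539026780021514 -> centre u 0.45239026780021513 top est u 0.452029803807137
hole u 0.45576206580475437
```

apply_moves(
  plan="-0.04 0.3 -0.02 0 0 0 0; 0 0.6 0 0 0 0 0; 0 0.6 0 0 0 0 0; 0 0.6 0 0 0 0 0; 0 0.3 0 0 0 0 0",
)

```text
time_s: 9.85
eef_pos: [0.4129, -0.2827, 0.0789]
eef_rot: [0.58, -0.578, -0.406, 0.406]
wrist_force: [-0.9, 0.5, -2.9]
opening: 0.523
```

apply_moves(
  plan="0 0.15 0 0 0 0 0; 0 0.1 0 0 0 0 0; 0 0 0 0 0 0 0; 0 0 0 0 0 0 0; 0 0 0 0 0 0 0",
)

```text
time_s: 10.35
eef_pos: [0.4141, -0.2851, 0.0693]
eef_rot: [-0.578, 0.58, 0.406, -0.406]
wrist_force: [0.6, -0.1, -1.7]
opening: 0.527
```

Run:
```python
from h import *
plan([.413,-.283,.06],70)
```

```text
t 10.35 p [ 0.4141 -0.2851  0.0693] op 0.527 F [ 0.6 -0.1 -1.7]
[[ 0.342  0.001 -0.94 ]
 [ 0.94  -0.001  0.342]
 [-0.001 -1.    -0.002]]
shift tool/0.05 [0.03 0.19 0.04] shift in target axes/0.05 [0.03 0.19 0.04] turn/0.12 [ 0.01  0.   -0.01] q [-0.84  0.26  1.91 -0.    0.97 -2.06]
```

apply_moves(
  plan="0.03 0.05 0.03 0 0 0 0; 0 0.04 0 0 0 0 0; 0 0.04 0 0 0 0 0; 0 0.03 0 0 0 0 0; 0 0 0 0 0 0 0",
)

```text
time_s: 10.85
eef_pos: [0.4126, -0.2825, 0.0609]
eef_rot: [0.579, -0.579, -0.406, 0.406]
wrist_force: [-3.3, 3.1, 6.1]
opening: 0.523
```

apply_moves(
  plan="0 0.02 0 0 0 0 0; 0 0.01 0 0 0 0 0; 0 0 0 0 0 0 0; 0 0 0 0 0 0 0; 0 0 0 0 0 0 0",
)

```text
time_s: 11.35
eef_pos: [0.4127, -0.2825, 0.0607]
eef_rot: [0.579, -0.579, -0.406, 0.406]
wrist_force: [-7.1, 7.7, 21.3]
opening: 0.525
```

apply_moves(
  plan="0 -0.02 0 0 0 0 0; 0 0 0 0 0 0 0.56; 0 0 0 0 0 0 0.62; 0 0 0 0 0 0 0.7; 0 0 0 0 0 0 0.8",
)

```text
time_s: 11.85
eef_pos: [0.4126, -0.2826, 0.0596]
eef_rot: [0.579, -0.579, -0.406, 0.406]
wrist_force: [-0.3, 0.1, 0.5]
opening: 0.799
```

apply_moves(
  plan="0 0 0 0 0 0 0.9; 0 0 0 0 0 0 1; 0 0 0 0 0 0 1; 0 -0.1 0 0 0 0 1; 0 -0.3 0 0 0 0 1",
)

```text
time_s: 12.35
eef_pos: [0.4119, -0.2817, 0.0791]
eef_rot: [0.58, -0.578, -0.406, 0.406]
wrist_force: [0.3, 0.2, 0.1]
opening: 0.998
```

apply_moves(
  plan="0 -0.5 0 0 0 0 1; 0 -0.7 0 0 0 0 1; 0 -0.7 0 0 0 0 1; 0 -0.6 0 0 0 0 1; 0 -0.3 0 0 0 0 1",
)

```text
time_s: 12.85
eef_pos: [0.4137, -0.2836, 0.2236]
eef_rot: [-0.577, 0.581, 0.406, -0.406]
wrist_force: [0.9, 0.3, -0.2]
opening: 0.998
```

Run:
```python
from h import *
plan([.46,.0,.2],70)
im=ctrl.camera("wrist")[:,:,::-1].copy(); cal=ctrl.get_calibration("wrist"); cv2.imwrite(f"pics/w7.png",im)
for c in ("wrist","top"):
  if c=="top": cv2.imwrite("pics/t7.png",ctrl.camera("top")[:,:,::-1])
  for n in("lid_grip","lemon_mid"): print(c,n,ctrl.recognise(c,n))
```

```text
t 12.85 p [ 0.4137 -0.2836  0.2236] op 0.998 F [ 0.9  0.3 -0.2]
[[ 0.341  0.003 -0.94 ]
 [ 0.94  -0.004  0.341]
 [-0.002 -1.    -0.005]]
shift tool/0.05 [5.65 0.45 1.07] shift in target axes/0.05 [5.65 0.47 1.07] turn/0.12 [ 0.04  0.   -0.02] q [-0.84  0.03  1.81 -0.    1.29 -2.06]
wrist lid_grip [{'point': [0.4079, -0.2806, 0.0445], 'score': 0.83}]
wrist lemon_mid [{'point': [0.4549, -0.01, 0.0479], 'score': 0.87}]
top lid_grip [{'point': [0.4656, 0.6607, 0.0229], 'score': 0.9}, {'point': [0.414, -0.2714, 0.0455], 'score': 0.75}]
top lemon_mid [{'point': [0.4486, 0.1299, 0.0502], 'score': 0.68}, {'point': [0.4662, 0.4616, 0.0511], 'score': 0.61}, {'point': [0.4598, 0.0061, 0.0498], 'score': 0.55}]
```

View pics/w7.png

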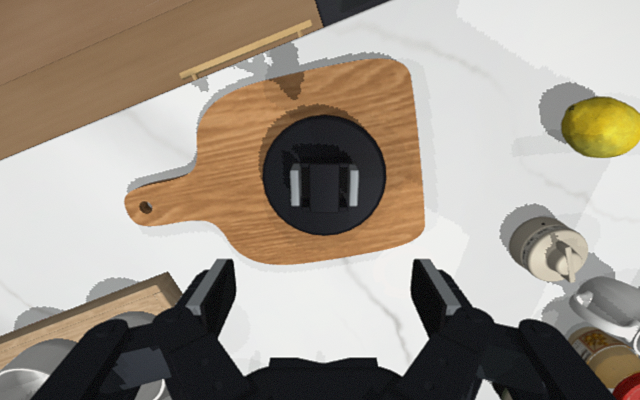

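apply_moves(
  plan="0.3 0 0.06 0 0 0 1; 0.7 0 0.13 0 0 0 1; 0.8 0 0.15 0 0 0 1; 0.8 0 0.15 0 0 0 1; 0.8 0 0.15 0 0 0 1",
)

```text
time_s: 13.65
eef_pos: [0.44, -0.1092, 0.2188]
eef_rot: [0.58, -0.579, -0.405, 0.406]
wrist_force: [1.9, -0.4, -0.2]
opening: 0.998
```

apply_moves(
  plan="0.8 0 0.15 0 0 0 1; 0.8 0 0.15 0 0 0 1; 0.4 0 0.08 0 0 0 1; 0.25 0 0.05 0 0 0 1; 0 0 0 0 0 0 1",
)

```text
time_s: 14.15
eef_pos: [0.4584, 0.0029, 0.2191]
eef_rot: [0.579, -0.578, -0.406, 0.407]
wrist_force: [0.3, 0.2, 0.1]
opening: 1.001
```

apply_moves(
  plan="0 0 0 0 0 0 1; 0 0 0 0 0 0 1; 0 0 0 0 0 0 1; 0 0 0 0 0 0 1; 0 0 0 0 0 0 1",
)

```text
time_s: 14.65
eef_pos: [0.4589, 0.0007, 0.2198]
eef_rot: [-0.579, 0.579, 0.405, -0.405]
wrist_force: [-0.9, 0.3, -0.3]
opening: 1.004
```

Run:
```python
from h import *
plan([.46,.0,.2],70)
cal=ctrl.get_calibration("wrist");im=ctrl.camera("wrist")[:,:,::-1].copy();  cv2.imwrite(f"pics/w8.png",im)
print(ctrl.recognise("wrist","lemon_mid"))
hsv=cv2.cvtColor(im,cv2.COLOR_BGR2HSV)
m=((hsv[...,0]>20)&(hsv[...,0]<35)&(hsv[...,1]>110)&(hsv[...,2]>60)).astype(np.uint8)
n,l,s,c=cv2.connectedComponentsWithStats(m);k=1+s[1:,4].argmax();print(s[k],c[k])
cn=max(cv2.findContours((l==k).astype(np.uint8),0,1)[0],key=len)
P=(plane(cal,cn[:,0],.029)[:,:2]*1000).astype(np.float32)
print("ell mm",cv2.fitEllipse(P), cv2.minAreaRect(P))
```

```text
t 14.65 p [0.4589 0.0007 0.2198] op 1.004 F [-0.9  0.3 -0.3]
[[ 0.343  0.    -0.94 ]
 [ 0.94  -0.     0.343]
 [-0.    -1.    -0.   ]]
shift tool/0.05 [-0.    0.4  -0.02] shift in target axes/0.05 [-0.    0.4  -0.02] turn/0.12 [ 0. -0. -0.] q [-0.26 -0.06  1.91 -0.    1.29 -1.48]
[{'point': [0.4435, 0.1185, 0.0503], 'score': 0.88}, {'point': [0.4573, 0.0036, 0.0489], 'score': 0.66}, {'point': [0.5689, 0.1971, 0.0607], 'score': 0.18}]
[ 293  152   67   57 2846] [326.11384399 179.90267041]
ell mm ((463.585205078125, 4.142122268676758), (56.054561614990234, 75.9517822265625), 128.75881958007812) ((463.80865478515625, 4.273933410644531), (64.26321411132812, 66.37442779541016), 86.40945434570312)
```

View pics/w8.png

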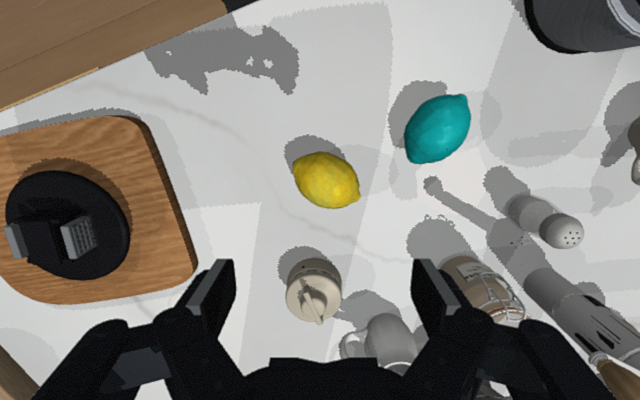

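Run:
```python
from h import *
plan([.4636,.0041,.022],128.8)
```

```text
t 14.75 p [0.4589 0.0009 0.2198] op 1.004 F [-0.5  0.5  0.3]
[[ 0.342  0.    -0.94 ]
 [ 0.94   0.     0.342]
 [ 0.    -1.    -0.   ]]
shift tool/0.05 [ 0.09  3.96 -0.07] shift in target axes/0.05 [-0.01  3.96 -0.11] turn/0.12 [ 0.   -8.55  0.  ] q [-0.26 -0.06  1.91  0.    1.29 -1.48]
```

apply_moves(
  plan="0 0 0 0 -0.9 0 1; 0 0 0 0 -0.95 0 1; 0 0 0 0 -0.95 0 1; 0 0 0 0 -0.95 0 1; 0 0 0 0 -0.95 0 1",
)

```text
time_s: 15.25
eef_pos: [0.4589, 0.0011, 0.2198]
eef_rot: [0.442, -0.442, -0.552, 0.552]
wrist_force: [0.1, 0.6, 0.2]
opening: 1.001
```

apply_moves(
  plan="0 0 0 0 -0.95 0 1; 0 0 0 0 -0.95 0 1; 0 0 0 0 -0.95 0 1; 0 0 0 0 -0.6 0 1; 0 0 0 0 -0.35 0 1",
)

```text
time_s: 15.75
eef_pos: [0.4589, 0.0011, 0.2198]
eef_rot: [0.307, -0.307, -0.637, 0.637]
wrist_force: [0.5, -0.2, -0.3]
opening: 0.998
```

apply_moves(
  plan="0 0 0 0 0 0 1; 0 0 0 0 0 0 1; 0 0 0 0 0 0 1; 0 0 0 0 0 0 1; 0 0 0 0 0 0 1",
)

```text
time_s: 16.25
eef_pos: [0.4589, 0.0012, 0.2198]
eef_rot: [0.307, -0.307, -0.637, 0.637]
wrist_force: [-0.6, 0.3, -0.2]
opening: 1.003
```

Run:
```python
from h import *
cal=ctrl.get_calibration("wrist");im=ctrl.camera("wrist")[:,:,::-1].copy();  cv2.imwrite(f"pics/w9.png",im)
hsv=cv2.cvtColor(im,cv2.COLOR_BGR2HSV)
m=((hsv[...,0]>20)&(hsv[...,0]<35)&(hsv[...,1]>110)&(hsv[...,2]>60)).astype(np.uint8)
n,l,s,c=cv2.connectedComponentsWithStats(m);k=1+s[1:,4].argmax();print(s[k],c[k])
cn=max(cv2.findContours((l==k).astype(np.uint8),0,1)[0],key=len)
P=(plane(cal,cn[:,0],.029)[:,:2]*1000).astype(np.float32)
e=cv2.fitEllipse(P);print("ell mm",e)
plan([.4636,.0041,.022],128.8)
plan([e[0][0]/1000,e[0][1]/1000,.022],e[2])
```

```text
[ 296  145   52   72 2801] [321.41235273 180.47268833]
ell mm ((463.4912414550781, 4.533205509185791), (54.95503234863281, 76.81609344482422), 131.2959747314453)
t 16.3 p [0.4589 0.0012 0.2198] op 1.001 F [-0.6  0.9  0.3]
[[-0.622 -0.    -0.783]
 [ 0.783 -0.    -0.622]
 [ 0.    -1.     0.   ]]
shift tool/0.05 [-0.01  3.96 -0.11] shift in target axes/0.05 [-0.01  3.96 -0.11] turn/0.12 [-0.   -0.05  0.  ] q [-0.26 -0.06  1.91 -0.    1.29 -2.5 ]
t 16.3 p [0.4589 0.0012 0.2198] op 1.001 F [-0.6  0.9  0.3]
[[-0.622 -0.    -0.783]
 [ 0.783 -0.    -0.622]
 [ 0.    -1.     0.   ]]
shift tool/0.05 [-0.01  3.96 -0.11] shift in target axes/0.05 [-0.01  3.96 -0.11] turn/0.12 [-0.   -0.41  0.  ] q [-0.26 -0.06  1.91 -0.    1.29 -2.5 ]
```

View pics/w9.png

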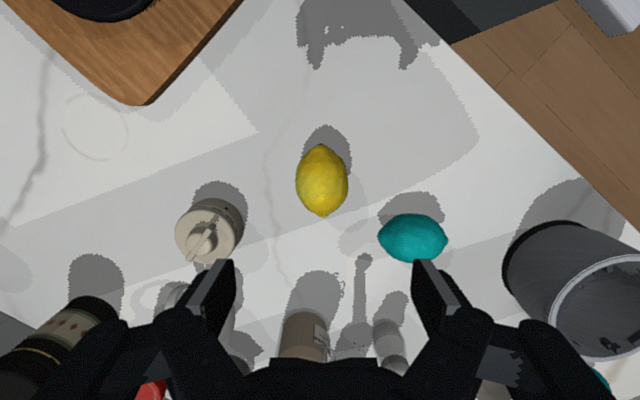

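apply_moves(
  plan="-0.01 0.4 -0.11 0 -0.25 0 1; 0 0.6 0 0 0 0 1; 0 0.7 0 0 0 0 1; 0 0.7 0 0 0 0 1; 0 0.6 0 0 0 0 1",
)

```text
time_s: 16.8
eef_pos: [0.4631, 0.0044, 0.0682]
eef_rot: [0.298, -0.298, -0.641, 0.641]
wrist_force: [0.3, 0.3, -0.2]
opening: 0.998
```

apply_moves(
  plan="0 0.45 0 0 0 0 1; 0 0.3 0 0 0 0 1; 0 0.2 0 0 0 0 1; 0 0 0 0 0 0 1; 0 0 0 0 0 0 0.85",
)

```text
time_s: 17.3
eef_pos: [0.4639, 0.0041, 0.0227]
eef_rot: [-0.298, 0.298, 0.641, -0.641]
wrist_force: [0.7, -0.2, -0.2]
opening: 0.862
```

apply_moves(
  plan="0 0 0 0 0 0 0.7; 0 0 0 0 0 0 0.5; 0 0 0 0 0 0 0; 0 0 0 0 0 0 0; 0 0 0 0 0 0 0",
)

```text
time_s: 17.8
eef_pos: [0.4647, 0.0039, 0.024]
eef_rot: [-0.297, 0.299, 0.641, -0.641]
wrist_force: [-2.3, -0.4, 9.1]
opening: 0.638
```

Run:
```python
from h import *
im=ctrl.camera("wrist")[:,:,::-1].copy();  cv2.imwrite(f"pics/w10.png",im)
plan([.371,.3108,.2],128.8)
```

```text
t 17.85 p [0.4647 0.0039 0.024 ] op 0.636 F [-3.3  0.2  9.4]
[[-0.646  0.002 -0.764]
 [ 0.764 -0.001 -0.646]
 [-0.002 -1.    -0.001]]
shift tool/0.05 [ 5.89 -3.53 -2.54] shift in target axes/0.05 [ 5.96 -3.52 -2.39] turn/0.12 [ 0.01  0.21 -0.02] q [-0.25  0.27  2.02 -0.    0.85 -2.52]
```

View pics/w10.png

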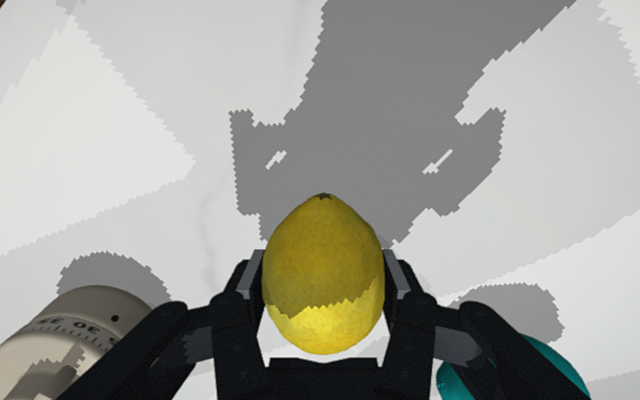

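apply_moves(
  plan="0 -0.2 0 0 0 0 0; 0 -0.5 0 0 0 0 0; 0 -0.7 0 0 0 0 0; 0 -0.8 0 0 0 0 0; 0 -0.7 0 0 0 0 0",
)

```text
time_s: 18.35
eef_pos: [0.4635, 0.0043, 0.1699]
eef_rot: [-0.297, 0.298, 0.641, -0.641]
wrist_force: [0.1, -0.3, -1.4]
opening: 0.637
```

apply_moves(
  plan="0.2 -0.4 -0.09 0 0 0 0; 0.4 -0.3 -0.17 0 0 0 0; 0.6 0 -0.26 0 0 0 0; 0.7 0 -0.3 0 0 0 0; 0.7 0 -0.3 0 0 0 0",
)

```text
time_s: 18.85
eef_pos: [0.4219, 0.1407, 0.2034]
eef_rot: [-0.298, 0.299, 0.641, -0.641]
wrist_force: [0.1, 0.8, -1.8]
opening: 0.639
```

apply_moves(
  plan="0.7 0 -0.3 0 0 0 0; 0.7 0 -0.3 0 0 0 0; 0.7 0 -0.3 0 0 0 0; 0.6 0 -0.26 0 0 0 0; 0.4 0 -0.17 0 0 0 0",
)

```text
time_s: 19.35
eef_pos: [0.372, 0.303, 0.2032]
eef_rot: [-0.297, 0.297, 0.642, -0.641]
wrist_force: [0.4, 0.0, -2.0]
opening: 0.637
```

apply_moves(
  plan="0.19 0 -0.09 0 0 0 0; 0 0 0 0 0 0 0; 0 0 0 0 0 0 0; 0 0 0 0 0 0 0; 0 0 0 0 0 0 0",
)

```text
time_s: 19.85
eef_pos: [0.3709, 0.3103, 0.2023]
eef_rot: [0.298, -0.298, -0.641, 0.641]
wrist_force: [0.1, 0.6, -2.2]
opening: 0.636
```

Run:
```python
from h import *
im=ctrl.camera("wrist")[:,:,::-1].copy();  cv2.imwrite(f"pics/w11.png",im)
cv2.imwrite("pics/s11.png",ctrl.camera("scene")[:,:,::-1])
cal=ctrl.get_calibration("wrist")
a=np.linspace(0,2*np.pi,13)[:-1]
X=np.c_[.371+.064*np.cos(a),.3108+.064*np.sin(a),0*a+.095]
c=(X@cal["R"].T+cal["t"])@cal["intrinsics"].T; uv=c[:,:2]/c[:,2:]
for p in uv: cv2.circle(im,tuple(int(v) for v in p.round()),2,(0,0,255),-1)
cv2.imwrite("pics/w11b.png",im)
plan([.371,.3108,.105],130.2)
```

```text
t 19.95 p [0.3708 0.3105 0.2023] op 0.636 F [-0.   0.3 -1.2]
[[-0.644  0.    -0.765]
 [ 0.765 -0.    -0.644]
 [-0.    -1.     0.   ]]
shift tool/0.05 [ 0.    1.95 -0.01] shift in target axes/0.05 [ 0.    1.95 -0.01] turn/0.12 [-0.   -0.01 -0.  ] q [ 0.45  0.02  1.87 -0.    1.25 -1.82]
```

View pics/w11b.png

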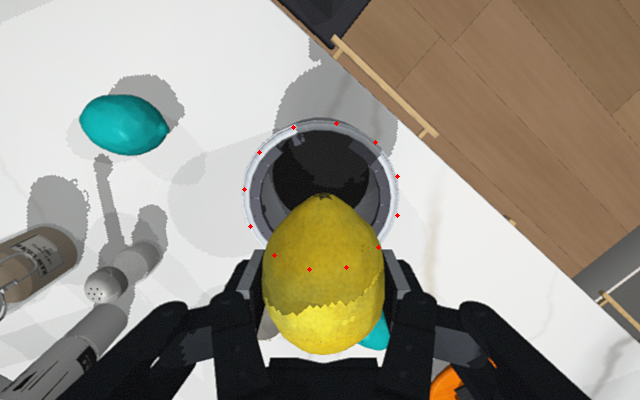

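View pics/s11.png

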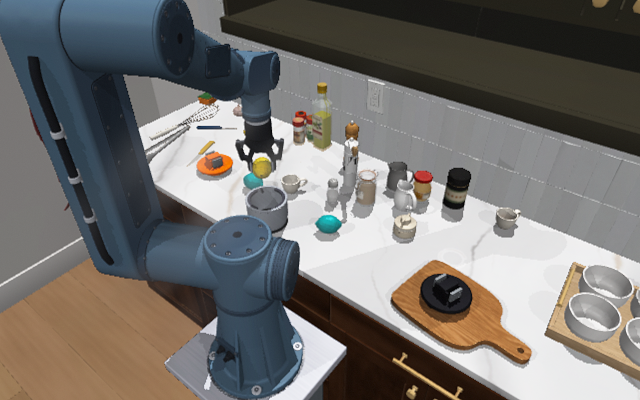

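apply_moves(
  plan="0 0.3 0 0 0 0 0; 0 0.5 0 0 0 0 0; 0 0.4 0 0 0 0 0; 0 0.3 0 0 0 0 0; 0 0.2 0 0 0 0 0",
)

```text
time_s: 20.45
eef_pos: [0.3701, 0.3106, 0.1161]
eef_rot: [0.298, -0.298, -0.641, 0.642]
wrist_force: [-0.2, -1.8, -1.5]
opening: 0.641
```

apply_moves(
  plan="0 0.15 0 0 0 0 0; 0 0.1 0 0 0 0 0; 0 0 0 0 0 0 0; 0 0 0 0 0 0 0; 0 0 0 0 0 0 0",
)

```text
time_s: 20.95
eef_pos: [0.371, 0.3114, 0.1054]
eef_rot: [-0.297, 0.298, 0.642, -0.641]
wrist_force: [0.3, 0.5, -1.7]
opening: 0.64
```

Run:
```python
from h import *
plan([.371,.3108,.105],130.2)
im=ctrl.camera("wrist")[:,:,::-1].copy();  cv2.imwrite(f"pics/w12.png",im)
```

```text
t 20.95 p [0.371  0.3114 0.1054] op 0.64 F [ 0.3  0.5 -1.7]
[[-0.645  0.001 -0.764]
 [ 0.764  0.001 -0.645]
 [-0.    -1.    -0.001]]
shift tool/0.05 [-0.01  0.01  0.01] shift in target axes/0.05 [-0.01  0.01  0.01] turn/0.12 [ 0.01 -0.   -0.  ] q [ 0.45  0.16  1.94  0.    1.04 -1.82]
```

View pics/w12.png

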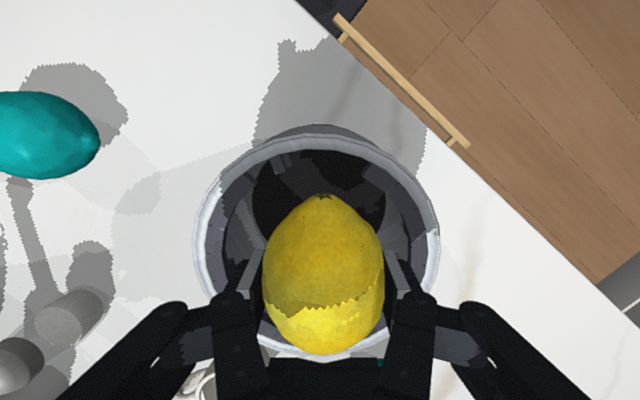

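apply_moves(
  plan="0 0 0 0 0 0 0.7; 0 0 0 0 0 0 0.75; 0 0 0 0 0 0 0.78; 0 0 0 0 0 0 0.78; 0 0 0 0 0 0 0.78",
)

```text
time_s: 21.5
eef_pos: [0.3705, 0.3112, 0.1048]
eef_rot: [-0.298, 0.298, 0.641, -0.641]
wrist_force: [-0.1, -0.7, -1.0]
opening: 0.78
```

Run:
```python
from h import *
st()
im=ctrl.camera("wrist")[:,:,::-1].copy();  cv2.imwrite(f"pics/w13.png",im)
```

```text
t 21.5 p [0.3705 0.3112 0.1048] op 0.78 F [-0.1 -0.7 -1. ]
[[-0.645  0.    -0.764]
 [ 0.764  0.    -0.645]
 [-0.    -1.    -0.   ]]
```

View pics/w13.png

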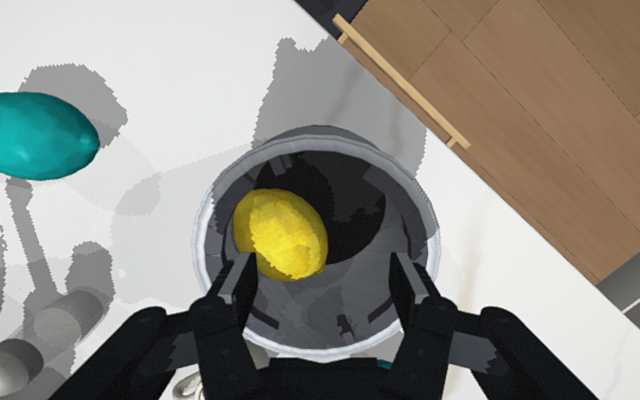

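Lemon is in the caddy; retreat upward.

apply_moves(
  plan="0 -0.2 0 0 0 0 0.78; 0 -0.5 0 0 0 0 0.78; 0 -0.6 0 0 0 0 0.78; 0 -0.6 0 0 0 0 0.78; 0 -0.3 0 0 0 0 0.78",
)

```text
time_s: 22.05
eef_pos: [0.3717, 0.3118, 0.2185]
eef_rot: [-0.297, 0.299, 0.643, -0.64]
wrist_force: [0.7, -0.5, -0.1]
opening: 0.78
```

apply_moves(
  plan="0 0 0 0 0 0 0.78; 0 0 0 0 0 0 0.78; 0 0 0 0 0 0 0.78; 0 0 0 0 0 0 0.78; 0 0 0 0 0 0 0.78",
)

```text
time_s: 22.55
eef_pos: [0.37, 0.3109, 0.2138]
eef_rot: [0.298, -0.297, -0.641, 0.642]
wrist_force: [0.5, -0.4, -0.1]
opening: 0.784
```

Run:
```python
from h import *
st()
for c in("wrist","top","scene"):
  cv2.imwrite(f"pics/{c}14.png",ctrl.camera(c)[:,:,::-1])
for c,n in (("wrist","lemon_mid"),("top","lemon_mid"),("top","lid_grip"),("top","timer"),("top","cup"),("scene","cup"),("scene","salt_shaker"),("top","salt_shaker")): print(c,n,[(d['score'],d['point']) for d in ctrl.recognise(c,n)])
a=cv2.imread("pics/wrist14.png");b=cv2.imread("pics/top14.png")
cv2.imwrite("pics/c14.png",np.vstack([a[:,:][:300],b[110:]]))
```

```text
t 22.55 p [0.37   0.3109 0.2138] op 0.784 F [ 0.5 -0.4 -0.1]
[[-0.645 -0.002 -0.764]
 [ 0.764 -0.001 -0.645]
 [ 0.    -1.     0.002]]
wrist lemon_mid [(0.77, [0.4415, 0.1373, 0.0524]), (0.66, [0.3942, 0.2953, 0.0558])]
top lemon_mid [(0.71, [0.4482, 0.1336, 0.0512]), (0.6, [0.4679, 0.4612, 0.05])]
top lid_grip [(0.73, [0.4666, 0.662, 0.0243]), (0.55, [0.3941, -0.3169, 0.017])]
top timer [(0.72, [0.5872, -0.0555, 0.0436])]
top cup [(0.66, [0.5467, 0.3522, 0.0233])]
scene cup [(0.69, [0.5454, 0.3461, 0.0392]), (0.6, [0.3727, -0.3493, 0.0182])]
scene salt_shaker [(0.69, [0.568, 0.1983, 0.0502])]
top salt_shaker [(0.65, [0.5718, 0.2071, 0.082])]
```

View pics/c14.png

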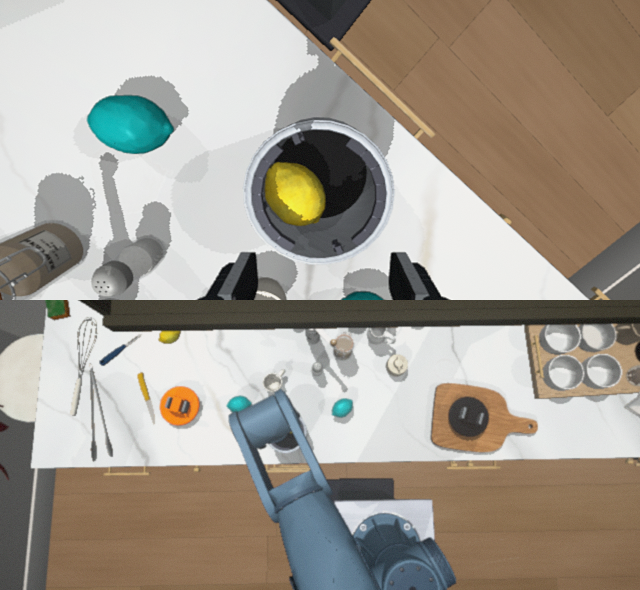

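View pics/scene14.png

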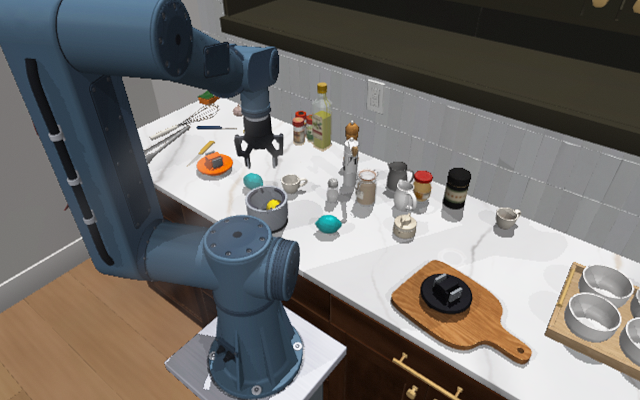

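Run:
```python
from bench import ctrl
print(ctrl.hand_in())
```

```text
the job is handed in; nothing more can be done
None
```

The job is done and handed in at about 22.9 s of the 58 s allowed. `hand_in` gave no verdict.

**What I did**
- I squeezed both lid tabs; the opening read about 45 mm, and fully in is 48 mm.
- I turned the lid about 55° anticlockwise and lifted it off with little resistance.
- I lowered the lid upright onto the middle of the board's blade, to light contact, and released it with the gripper at (0.413, -0.283). The board centre, measured with the top and wrist cameras, came out within about 2 mm of that.
- I gripped the yellow lemon across its width, lowered it into the caddy mouth, let go just inside the rim so it fell to the floor, and moved the gripper clear above.

**Last checks**
- **Lemon:** the wrist picture and the scene picture both show it inside the caddy. The network puts its visible surface at 0.056 m, which fits a lemon resting on the caddy floor.
- **Lid:** it stands upright in the middle of the blade.
- **Timer, cup and salt shaker:** all were found within about 4 mm of where they started.
- **Forces:** the largest wrist force in the readings was about 24 N, when the lid met the board. The readings come at the end of each move, so a brief peak between them could have been missed.

**Readings that disagreed**
- The network on the last top picture put the lid at (0.394, -0.317), with a score of 0.55. That conflicts with the pictures and with the earlier wrist-camera reading of (0.408, -0.281), scored 0.83. I took it as a network error, since nothing touched the lid after I released it.
- The same network on the last scene picture also reported a cup on the board, which isn't there in the picture.

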